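# Shut the straightener hood and hold the sunken reset key

## Task

With the fingertips, push the yellow-ended guard hood of the wire straightener along its rails until it is fully shut over the rolls. Then reach into the well of the white control box that has the blue key, press the blue reset key right down, hold it down for about two seconds, and let it come back up. Lift nothing, leave the control box where it lies, do not press the red key, and leave the spool, carton and jar alone.

Things in the scene. Friction and masses are not known exactly. Their poses are not given: they have to be found in the camera images.
- straightener: Steel wire straightener fixed to the bench, 120 (its x) by 280 (its y) mm; origin at the centre of its underside, z up. Deck top at 22 mm with two rails up to 30 mm high along y; five aluminium rolls up to 50 mm high stand at its -y end (y -0.13 to -0.01). Its position and yaw vary.
- hood (a joint): Travel of the guard hood along the straightener, in m: 0 = fully shut over the rolls (at the -y end, against a stop), 0.12 = fully open towards the straightener's +y. Stays where it is left; needs about 3 N to slide.
- hood_push (a point): Centre of the hood's outer yellow end face (towards the straightener's +y), 65 mm above the bench; axes as the straightener's. The hood is a clear box with yellow ends, 110 by 110 mm; the face spans 38 to 92 mm above the bench. Push this face towards the straightener's -y to shut; when shut it lies 20 mm on the -y side of the origin. The deck before it is bare, to y +140 mm.
- station: Loose white control box on rubber feet, 100 (x) by 190 (y) by 60 (z) mm, about 0.9 kg; origin at the centre of its underside. In its top are two round wells, 48 mm in diameter and 34 mm deep, centred at y +45 mm (blue reset key) and y -45 mm (red jog key). It may lie turned to any yaw.
- reset_well (a point): Centre of the mouth of the reset key's well, level with the box top, 60 mm above the bench.
- reset_top (a point): Centre of the top of the blue reset key: 30 mm in diameter, its top sunk 18 mm below the box top when up.
- reset_key (a joint): Travel of the blue reset key in m: 0 = up, 0.006 = fully pressed (down). Springs back; pressing starts at 1.5 N and full travel takes 5 N.
- jog_key (a joint): Travel of the red jog key in m, in the other well of the same box: 0 = up, 0.006 = fully pressed. Not to be pressed; same size, depth and spring as the blue one.
- spool: Small loose wooden spool of grey wire standing upright, 68 mm in diameter, 46 mm high; origin at the centre of its underside. Bystander.
- carton: Small loose open cardboard carton, 70 by 90 by 50 mm high; origin at the centre of its underside. Bystander.
- grease_jar: Small loose amber jar with white cap, 56 mm in diameter, 60 mm high; origin at the centre of its underside. Bystander.
There are look-alikes about, which are no part of the job. Of the things like the station, leave any that is orange, pink or turquoise; of the rest the larger one is meant.

How it is judged (in metres and radians):
On the way, in this order (a step that is already met when the one before it is completed fails the run):
1. the hood is fully shut (value of joint hood below 0.005 m), for 0.2 s.
2. the blue reset key is held right down (value of joint reset_key above 0.0045 m and value of joint hood below 0.006 m), for 1.5 s.
At the end, for the whole second after the job is handed in: The hood is shut to within 6 mm, both keys are back up (within 1.2 mm), the control box lies flat within 30 mm of where it was, and the spool, carton and jar are within 20 mm of where they were (value of joint hood below 0.006 m and value of joint each of reset_key, jog_key below 0.0012 m and distance of station from where it was at the start of the episode below 0.03 m and angle between station's own z axis and vertical below 0.05 rad and distance of each of spool, carton, grease_jar from where it was at the start of the episode below 0.02 m); the robot touches nothing.
It fails at once if the reset key is pressed while the hood is still open (value of joint reset_key above 0.003 m and value of joint hood above 0.01 m).
It fails at once if the red jog key is pressed (value of joint jog_key above 0.003 m).
It fails at once if the control box is shoved, tipped or lifted (distance of station from where it was at the start of the episode above 0.03 m or height (world z) of station above 0.012 m or angle between station's own z axis and vertical above 0.15 rad).
It fails at once if the spool, carton or jar is moved or lifted (distance of any of spool, carton, grease_jar from where it was at the start of the episode above 0.02 m).
It also fails if it takes over 54 s, if anything falls off the work surface, if the arm or the gripper's body presses on something with over 40 N, if the wrist force passes 120 N, or if a joint passes its speed limit or range.

## Robot

A 6-joint arm with a two-finger parallel gripper is mounted at the origin on the work surface. World frame = base frame: x ahead of the robot, y to its left, z up, the work surface at z = 0. Lengths are in mm, angles in rad, forces in N, time in s.
With the tool pointing down it reaches from about 275 to 850 mm from the base axis. Payload 19 kg.
Tool frame: the origin (TCP) lies at the very end of the fingers, on their centre line; the grasp point (between the pads) lies 19 mm behind it; z points along the fingers, y is the direction in which the jaws open and shut (so a half turn about z gives the same grasp; the last joint's range is limited). The gripper opens to 85 mm and grips with 20 to 120 N. Pads are 22 mm wide; open, the fingers measure 114 mm over their backs; the gripper's body (76 mm by 85 mm) begins 54 mm behind the grasp point. The pads swing forward as they close: fully open they stand 13 mm farther back than shut.
Start: joints at [-1.261, 0.15, 1.437, -0, 1.554, -0.134], TCP at [246.861, -519.278, 231.267] pointing down, gripper open.
Joint ranges: [-2.8, 2.8], [-0.68, 2.1], [0.12, 2.68], [-1.39, 4.53], [0.16, 2.79], [-2.81, 2.81]. Speed limits (rad/s): [1.89, 1.89, 2.22, 3.01, 3.01, 3.01].

## Interface

Orientations are given as a unit quaternion [x, y, z, w].
In Python, from workcell import observe, get_image, job gives the robot as it stands. The module is installed in compiled form; this text tells all that it offers.
- The arm moves only by the shell command python3 -m handwheel 'ROWS'. ROWS is JSON, a list of rows, each a list of 7 numbers: the shift along the tool's x, y, z in units of 40 mm (1.0 is 40 mm), then the turn, a rotation vector about the tool's x, y, z in units of 6 degrees (1.0 is 6 degrees), then the opening, from 0 (shut) to 1 (fully open). In form: [[tx, ty, tz, rx, ry, rz, grip], ...]. A call has 1 to 5 rows; each row is the pose to reach, as a shift and turn from the pose measured when the call began, along the tool's axes at that moment; what a row does not reach only later rows make up. A row lasts 1/10 s, in which the tool goes at most 50 mm and 8.59 degrees, less where a joint would pass 70% of its speed; a pose out of reach is approached as far as the arm can. A call with a gripper value outside its range is refused whole. The fingers move at their own pace and stop on an object; the grip force is fixed at half the most. Time passes only in rows, so rows that repeat a pose let the fingers close. It gives the time, the measured TCP pose, the force and the opening at its end, in the units of the state.
- observe(): the state, without advancing time (a new reading comes with each control period).
- get_image(name): name is "side" or "top"; returns a dict with "img" (420x560x3 uint8, red, green, blue), "fx", "fy", "cx", "cy" (pixels), "extrinsics" (4x4, takes a point from camera to world coordinates). Camera axes: x right, y down, z forward; pixel columns grow to the right and rows downward; lengths in mm; the calibration is good to about 2 mm. A picture is of the moment at which its call begins. There is no depth.
- job.hand_in(): hands the job in, once; it reports no verdict.
The state is a dict: "t": time; "q": joint angles; "joint_vel": joint speeds; "effort": joint torques, N m; "ee_pos": TCP position; "ee_rot": TCP orientation; "ft_force": force on the tool from outside, world axes, zero at the start; "ft_torque": the same for the moment, N m; "width": finger opening in mm.
Only numpy, scipy, OpenCV 4.12 (cv2) and the standard library are available. Lean on these libraries where they do the work, as an engineer would, in place of code of your own. Each camera call takes 0.05 s, during which the arm holds its last target. There are 200 camera calls.

## Working session

There is one attempt and no reset: what is moved stays moved. The work goes in short steps, Python scripts to look and compute and a shell command to move; the robot and the scene stay as the last step left them, time stands still between calls to the robot, and variables do not carry over. Pictures are saved under pics/ and viewed, about 8 in all and at most 12, crops included, and the job is handed in when it is done.

```bash
mkdir -p pics
cat > h.py <<'E'
import numpy as np, cv2
from workcell import observe, get_image
from scipy.spatial.transform import Rotation as R
def snap(name,fn):
    d=get_image(name); cv2.imwrite(f'pics/{fn}.png',d['img'][:,:,::-1]); np.savez(f'pics/{fn}.npz',**d); return d
def load(fn): return dict(np.load(f'pics/{fn}.npz'))
def ray(d,u,v,z):
    E=d['extrinsics']; r=E[:3,:3]@np.array([(u-d['cx'])/d['fx'],(v-d['cy'])/d['fy'],1]); o=E[:3,3]
    return o+r*(z-o[2])/r[2]
def proj(d,p):
    E=d['extrinsics']; c=E[:3,:3].T@(np.array(p)-E[:3,3]); return d['fx']*c[0]/c[2]+d['cx'],d['fy']*c[1]/c[2]+d['cy']
def totool(p):
    s=observe(); r=R.from_quat(s['ee_rot']); return r.inv().apply(np.array(p)-s['ee_pos'])/40
E
python3 - <<'E'
from h import *
for n in('top','side'):
    d=snap(n,n+'0'); print(n,d['extrinsics'].round(2).tolist(),d['fx'])
s=observe(); print(s); print(R.from_quat(s['ee_rot']).as_matrix().round(3))
E
```

```text
top [[0.01, -0.99, 0.14, 305.24], [-1.0, -0.01, -0.01, -97.5], [0.01, -0.14, -0.99, 1483.8], [0.0, 0.0, 0.0, 1.0]] 461.5795939284046
side [[0.96, -0.13, 0.23, 205.31], [-0.27, -0.47, 0.84, -1202.21], [0.0, -0.87, -0.49, 710.91], [0.0, 0.0, 0.0, 1.0]] 417.0768736260727
{'t': 0.1, 'q': array([-1.26099632e+00,  1.50926364e-01,  1.43793868e+00, -2.86706045e-05,
        1.55378345e+00, -1.33976623e-01]), 'joint_vel': array([ 3.08457947e-05, -1.25848696e-03, -1.32321334e-03, -1.09141511e-03,
       -1.16178630e-03,  1.59101757e-03]), 'effort': array([ 5.76744438e-03, -7.14384484e+01, -5.71793246e+01, -8.25152938e-05,
        7.23730802e-03,  3.46051827e-06]), 'ee_pos': array([ 246.79901523, -519.10727434,  230.7553954 ]), 'ee_rot': array([ 9.75483432e-01,  2.20072249e-01, -6.06284553e-05, -5.24624312e-04]), 'ft_force': array([0.45128499, 0.37447384, 1.26803002]), 'ft_torque': array([ 0.03444405,  0.0286938 , -0.0141486 ]), 'width': 85.14969498386449}
[[ 0.903  0.429 -0.   ]
 [ 0.429 -0.903  0.001]
 [ 0.    -0.001 -1.   ]]
```

View pics/top0.png

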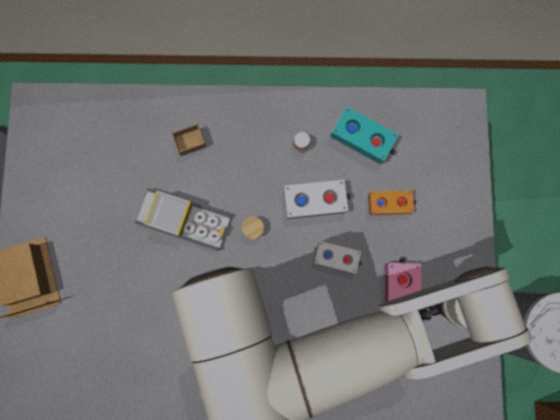

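View pics/side0.png

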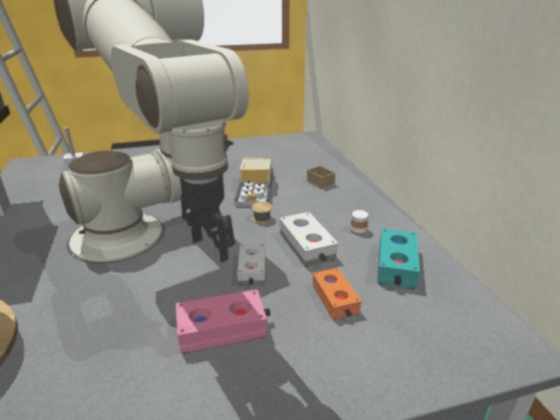

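The top view shows the straightener at about (185,218), with the hood open at its left end. The station candidates are white large (317,199), small pale grey (338,258), orange (391,202), turquoise (365,134) and pink (403,280). The large white one at (317,199) fits: it isn't an excluded colour, and it is bigger than the grey one. I'll confirm this in a crop.

Run:
```python
from h import *
d=load('top0'); im=d['img']
c=cv2.resize(im[165:285,125:375],None,fx=3.2,fy=3.2,interpolation=cv2.INTER_CUBIC); cv2.imwrite('pics/crop0.png',c[:,:,::-1])
hsv=cv2.cvtColor(im,cv2.COLOR_RGB2HSV)
def blobs(lo,hi,amin,box=(120,100,430,300)):
    m=cv2.inRange(hsv,lo,hi); n,l,st,ce=cv2.connectedComponentsWithStats(m)
    for i in range(1,n):
        if st[i,4]>=amin and box[0]<ce[i,0]<box[2] and box[1]<ce[i,1]<box[3]: 
            r=cv2.minAreaRect(np.argwhere(l==i)[:,::-1].astype(np.float32)); print(st[i],ce[i].round(1),r)
print('blue');blobs((105,120,60),(130,255,255),15)
print('red');blobs((170,120,60),(180,255,255),15);blobs((0,170,60),(5,255,255),15)
print('yellow');blobs((18,110,90),(32,255,255),10)
print('white');blobs((0,0,165),(180,40,255),100)
```

```text
blue
[347 125  10   8  57] [351.3 128.4] ((351.2500305175781, 128.25003051757812), (7.77817440032959, 7.071067810058594), 45.0)
[296 197  10   9  69] [300.8 200.6] ((300.5, 201.0), (8.0, 9.0), 90.0)
[378 201   6   5  20] [380.4 202.6] ((380.5000305175781, 202.5000457763672), (4.242640495300293, 4.242640495300293), 45.0)
[324 252   7   6  28] [327.  254.5] ((327.0, 254.5), (4.949747085571289, 4.949747085571289), 45.0)
red
[397 275  12  10  56] [402.9 279.5] ((402.5, 279.5), (9.0, 11.0), 90.0)
[372 139   8   7  35] [375.5 141.5] ((375.5000305175781, 141.50001525878906), (5.656853675842285, 5.656853675842285), 45.0)
[325 195   8   7  34] [328.8 197.7] ((328.5, 198.0), (6.0, 7.0), 90.0)
[398 200   7   6  28] [400.6 202.1] ((400.5000305175781, 202.0), (4.949747085571289, 4.949747085571289), 45.0)
[399 277   8   6  35] [402.1 279.2] ((402.5, 279.5), (7.0, 5.0), 0.0)
yellow
[177 202  14  34  81] [183.7 218.2] ((183.59854125976562, 218.35401916503906), (2.221329689025879, 35.114097595214844), 19.98310661315918)
[220 228   5   8  27] [221.6 231.3] ((221.30001831054688, 231.4000244140625), (3.5777084827423096, 7.602630138397217), 26.56505012512207)
white
[295 133  14  13 147] [301.4 139. ] ((301.5, 139.0), (12.0, 13.0), 90.0)
[ 285  181   62   35 1301] [315.4 197.8] ((315.4208068847656, 197.70791625976562), (30.54764175415039, 59.403724670410156), 84.2894058227539)
[141 194  13  21 102] [147.2 203.1] ((147.0548095703125, 204.0205535888672), (6.437263011932373, 21.535572052001953), 20.556045532226562)
```

View pics/crop0.png

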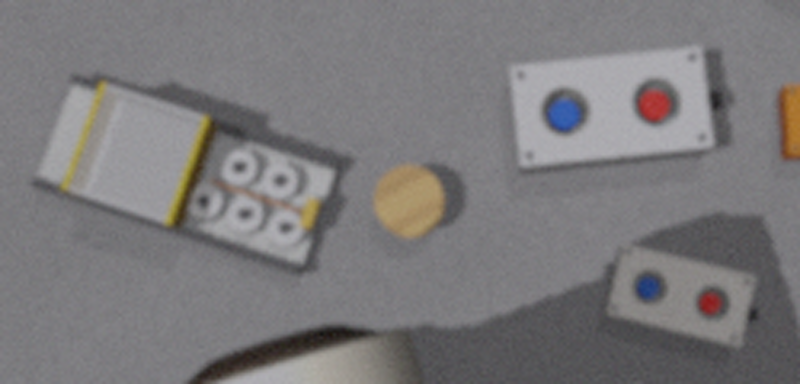

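The crop confirms the choice. The large white box is at about (317,199), with blue at (301,200) and red at (329,198); the grey one is clearly smaller. The hood's outer yellow edge runs from (157,191) to (145,224).

Run:
```python
from h import *
d=load('top0')
c=lambda x,y:(125+x/3.2-.34,165+y/3.2-.34)
P=lambda x,y,z:ray(d,*c(x,y),z)[:2]
o1,o2=P(103,83,92),P(65,189,92); i1,i2=P(210,118,92),P(172,223,92)
print('outer',o1,o2,(o1+o2)/2,np.linalg.norm(o1-o2)); print('inner',i1,i2,(i1+i2)/2)
v=(o1+o2)/2-(i1+i2)/2; print('len',np.linalg.norm(v),'dir',np.degrees(np.arctan2(v[1],v[0])))
C=[P(75,78,22),P(36,182,22),P(307,270,22),P(350,158,22)]; print('deck',C,np.mean(C,0))
v=C[0]+C[1]-C[2]-C[3]; print(np.linalg.norm(v)/2,np.degrees(np.arctan2(v[1],v[0])))
B=[P(510,66,60),P(702,47,60),P(714,149,60),P(521,169,60)]; print('st',np.mean(B,0)); v=B[0]+B[3]-B[1]-B[2]; L=np.linalg.norm(v); print(L/2,v/L)
print('reset from body',np.mean(B,0)+45*v/L)
print('blue',ray(d,300.8,200.6,42),'red',ray(d,328.8,197.7,42),'well',P(566,111,60))
print('spool',P(409,201,46),'carton',ray(d,189,140,50),'jar',ray(d,301.5,139,60))
```

```text
outer [564.21141974 271.28211477] [461.93531641 302.30339099] [513.07336807 286.79275288] 106.87712987410039
inner [531.59489351 168.01835495] [430.84917376 200.04082245] [481.22203364 184.0295887 ]
len 107.58613023064824 dir 72.77923255579645
deck [array([581.98562832, 318.09051997]), array([476.47673273, 351.49232453]), array([392.14990102,  80.11467927]), array([504.25006496,  40.43347941])] [488.71558175 197.53275079]
286.2268794695308 73.55461333913713
st [ 551.99442191 -217.87777502]
189.7164135935735 [-0.11415239  0.99346325]
reset from body [ 546.85756444 -173.1719287 ]
blue [ 546.98171749 -171.63320157   42.        ] red [ 557.3884897  -260.43944473   42.        ] well [ 547.96343528 -172.98960444]
spool [459.22774466 -20.51262179] carton [737.78803198 187.58696178  50.        ] jar [ 742.92475728 -172.00209473   60.        ]
```

```bash
cat >> h.py <<'E'
def goal(p,yaw=None):
    s=observe(); M=R.from_quat(s['ee_rot']).as_matrix(); y=np.degrees(np.arctan2(M[1,0],M[0,0]))
    print('t',round(s['t'],2),'pos',s['ee_pos'].round(1),'yaw',y.round(1),'tilt',M[:,2].round(3),'F',s['ft_force'].round(1),'w',round(s['width'],1))
    print('shift',totool(p).round(3),'rz',None if yaw is None else round(-(yaw-y)/6,2))
E
python3 -c "
from h import *
goal([524.5,325,200],73.3)"
```

```text
t 0.1 pos [ 246.8 -519.1  230.8] yaw 25.4 tilt [-0.     0.001 -1.   ] F [0.5 0.4 1.3] w 85.1
shift [ 15.33  -16.077   0.787] rz -7.98
```

```bash
for i in 1; do python3 -m handwheel '[[5,-5.2,0,0,0,-8,0],[5,-5.2,0,0,0,-8,0],[5,-5.2,0,0,0,-8,0],[5,-5.2,0,0,0,-8,0],[5,-5.2,0,0,0,-8,0]]'; done; python3 -c "
from h import *
goal([524.5,325,200],73.3)"
```

```text
t: 0.6
ee_pos: [325.9, -280.2, 230.8]
ee_rot: [0.826, 0.564, 0.0, -0.001]
ft_force: [1.4, 0.2, 0.2]
width: 12.5
t 0.6 pos [ 325.9 -280.2  230.8] yaw 68.7 tilt [-0.     0.001 -1.   ] F [1.4 0.2 0.2] w 12.5
shift [15.899 -0.863  0.785] rz -0.76
```

```bash
python3 -m handwheel '[[8,-0.4,0,0,0,-0.76,0],[8,-0.4,0,0,0,-0.76,0],[8,-0.4,0,0,0,-0.76,0],[8,-0.4,0,0,0,-0.76,0],[8,-0.4,0,0,0,-0.76,0]]'; python3 -c "
from h import *
goal([524.5,325,200],73.3)"
```

```text
t: 1.1
ee_pos: [404.4, -42.7, 231.2]
ee_rot: [0.802, 0.597, 0.0, -0.0]
ft_force: [0.5, -2.0, 0.3]
width: 0.4
t 1.1 pos [404.4 -42.7 231.2] yaw 73.3 tilt [ 0.     0.001 -1.   ] F [ 0.5 -2.   0.3] w 0.4
shift [9.667 0.229 0.789] rz -0.01
```

```bash
python3 -m handwheel '[[9.67,0.23,0,0,0,0,0],[9.67,0.23,0,0,0,0,0],[9.67,0.23,0,0,0,0,0],[9.67,0.23,0,0,0,0,0],[9.67,0.23,0,0,0,0,0]]'; python3 -c "
from h import *
goal([524.5,325,200],73.3)"
```

```text
t: 1.6
ee_pos: [481.7, 195.4, 231.2]
ee_rot: [0.802, 0.597, 0.0, -0.0]
ft_force: [2.2, -1.1, 0.6]
width: 0.0
t 1.6 pos [481.7 195.4 231.2] yaw 73.3 tilt [ 0.     0.001 -1.   ] F [ 2.2 -1.1  0.6] w 0.0
shift [3.411 0.094 0.784] rz -0.0
```

```bash
python3 -m handwheel '[[3.41,0.1,0,0,0,0,0],[3.41,0.1,0,0,0,0,0],[3.41,0.1,0.5,0,0,0,0],[3.41,0.1,1.6,0,0,0,0],[3.41,0.1,2.2,0,0,0,0]]'
python3 - <<'E'
from h import *
goal([524.5,325,58],73.3)
a=snap('top','top1')['img']; b=snap('side','side1')['img']
cv2.imwrite('pics/v1.png',np.hstack([cv2.resize(a[160:300,60:240],(514,400)),cv2.resize(b[120:230,200:280],(286,400))])[:,:,::-1])
E
```

```text
t: 2.1
ee_pos: [523.6, 325.6, 139.4]
ee_rot: [0.802, 0.598, -0.002, -0.001]
ft_force: [-0.3, -0.8, -1.2]
width: -0.4
t 2.1 pos [523.6 325.6 139.4] yaw 73.4 tilt [-0.003 -0.001 -1.   ] F [-0.3 -0.8 -1.2] w -0.4
shift [-0.004  0.032  2.034] rz 0.02
```

View pics/v1.png

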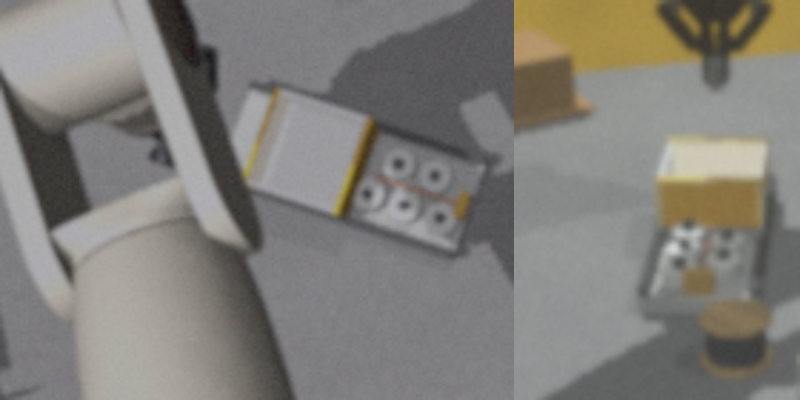

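The tip is shut and well clear behind the hood's outer face, laterally in line: side crop (715,80), top crop left of the edge at (262,135). I'll descend and push.

```bash
python3 -m handwheel '[[0,0.03,1,0,0,0,0],[0,0.03,2.03,0,0,0,0],[0,0.03,2.03,0,0,0,0],[-0.4,0.03,2.03,0,0,0,0],[-0.6,0.03,2.03,0,0,0,0]]'; python3 -m handwheel '[[-0.25,0,0,0,0,0,0],[-0.5,0,0,0,0,0,0],[-0.75,0,0,0,0,0,0],[-1,0,0,0,0,0,0],[-1.25,0,0,0,0,0,0]]'; python3 -c "
from h import *
goal([483,178.5,58],73.3)"
```

```text
t: 2.7
ee_pos: [517.8, 300.7, 61.1]
ee_rot: [0.802, 0.597, -0.002, -0.001]
ft_force: [-0.2, 2.9, -1.2]
width: 0.3
t: 3.2
ee_pos: [503.2, 252.1, 61.4]
ee_rot: [0.802, 0.597, -0.002, -0.001]
ft_force: [0.4, 2.7, 2.4]
width: -0.1
t 3.2 pos [503.2 252.1  61.4] yaw 73.3 tilt [-0.003 -0.001 -1.   ] F [0.4 2.7 2.4] w -0.1
shift [-1.907  0.044  0.089] rz 0.0
```

```bash
python3 -m handwheel '[[-0.3,0.02,0,0,0,0,0],[-0.6,0.02,0,0,0,0,0],[-0.9,0.03,0,0,0,0,0],[-1.15,0.03,0,0,0,0,0],[-1.35,0.04,0,0,0,0,0]]';  python3 -m handwheel '[[-0.1,0,0,0,0,0,0],[-0.15,0,0,0,0,0,0],[-0.2,0,0,0,0,0,0],[-0.25,0,0,0,0,0,0],[-0.25,0,0,0,0,0,0]]'; python3 -c "
from h import *
goal([483,178.5,58],73.3)"
```

```text
t: 3.7
ee_pos: [488.9, 199.0, 61.4]
ee_rot: [0.802, 0.597, -0.002, -0.001]
ft_force: [-0.8, 3.0, -0.1]
width: 0.3
t: 4.2
ee_pos: [487.6, 194.2, 61.8]
ee_rot: [0.802, 0.597, 0.003, -0.003]
ft_force: [17.0, 55.4, -18.8]
width: -0.0
t 4.2 pos [487.6 194.2  61.8] yaw 73.3 tilt [ 0.001  0.009 -1.   ] F [ 17.   55.4 -18.8] w -0.0
shift [-0.41   0.004  0.091] rz -0.0
```

The force jumped to 58 N at the expected shut position, so the hood is on its stop. I'll back off, rise and look.

```bash
python3 -m handwheel '[[0.3,0,0,0,0,0,0],[0.8,0,0,0,0,0,0],[1,0,-1,0,0,0,0],[1,0,-2.2,0,0,0,0],[1,0,-3.2,0,0,0,0]]'; python3 -m handwheel '[[0,0,-0.6,0,0,0,0],[0,0,-0.6,0,0,0,0]]'
python3 - <<'E'
from h import *
goal([547.3,-172.8,180],90)
b=snap('side','side2')['img']
cv2.imwrite('pics/v2.png',cv2.resize(b[110:270,180:360],(675,600),interpolation=2)[:,:,::-1])
E
```

```text
t: 4.7
ee_pos: [499.0, 231.4, 192.3]
ee_rot: [0.802, 0.597, 0.003, -0.003]
ft_force: [0.3, -0.4, -0.5]
width: 0.1
t: 4.9
ee_pos: [500.2, 231.3, 220.2]
ee_rot: [0.802, 0.597, 0.006, -0.002]
ft_force: [-0.3, 0.4, -0.8]
width: 0.5
t 4.9 pos [500.2 231.3 220.2] yaw 73.3 tilt [ 0.008  0.009 -1.   ] F [-0.3  0.4 -0.8] w 0.5
shift [-9.35   4.021  0.919] rz -2.78
```

View pics/v2.png

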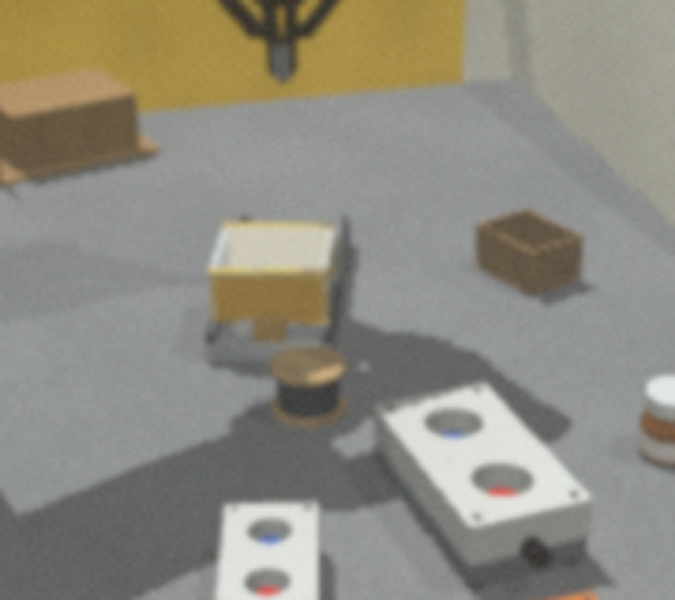

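The hood covers all the rolls and sits at the stop tab (crop (270,330)). The spool, carton and jar haven't moved. Next is the reset well.

```bash
python3 -m handwheel '[[-4.7,2,0,0,0,0,0],[-4.7,2,0,0,0,0,0],[-4.7,2,0,0,0,0,0],[-4.7,2,0,0,0,0,0],[-4.7,2,0,0,0,0,0]]'
python3 - <<'E'
from h import *
d=load('side2'); print('side well',ray(d,180+454/3.75,110+423/3.75,60),'red',ray(d,180+502/3.75,110+480/3.75,60))
goal([547.3,-172.8,180])
E
```

```text
t: 5.45
ee_pos: [522.1, 23.2, 214.5]
ee_rot: [0.803, 0.595, 0.003, -0.002]
ft_force: [0.2, 0.8, -0.5]
width: 0.1
side well [ 547.73197179 -177.15934642   60.        ] red [ 557.31615551 -266.71638059   60.        ]
t 5.45 pos [522.1  23.2 214.5] yaw 73.1 tilt [ 0.003  0.007 -1.   ] F [ 0.2  0.8 -0.5] w 0.1
shift [-4.512  2.029  0.828] rz None
```

```bash
python3 -m handwheel '[[-4.55,2.04,0,0,0,0,0],[-4.55,2.04,0,0,0,0,0],[-4.55,2.04,0,0,0,0,0],[-4.55,2.04,0,0,0,0,0],[-4.55,2.04,0.9,0,0,0,0]]'; python3 -c "
from h import *
goal([547.5,-174.5,90])"
```

```text
t: 5.95
ee_pos: [548.5, -179.7, 178.6]
ee_rot: [0.805, 0.594, 0.004, 0.0]
ft_force: [0.6, 0.4, -1.5]
width: -0.0
t 5.95 pos [ 548.5 -179.7  178.6] yaw 72.8 tilt [ 0.007  0.004 -1.   ] F [ 0.6  0.4 -1.5] w -0.0
shift [ 0.105 -0.074  2.215] rz None
```

```bash
python3 -m handwheel '[[0.12,-0.07,1.2,0,0,0,0],[0.12,-0.07,2.2,0,0,0,0],[0.12,-0.07,2.2,0,0,0,0],[0.12,-0.07,2.2,0,0,0,0]]'
python3 - <<'E'
from h import *
goal([547.5,-174.5,70])
b=snap('side','side3'); s=observe(); print('tip px',proj(b,s['ee_pos']), 'well',proj(b,[547.5,-174.5,60]))
cv2.imwrite('pics/v3.png',cv2.resize(b['img'][170:280,260:370],(600,600),interpolation=2)[:,:,::-1])
E
```

```text
t: 6.35
ee_pos: [547.7, -173.7, 90.8]
ee_rot: [0.805, 0.594, 0.003, -0.0]
ft_force: [1.1, 0.9, 1.0]
width: 0.1
t 6.35 pos [ 547.7 -173.7   90.8] yaw 72.9 tilt [ 0.005  0.005 -1.   ] F [1.1 0.9 1. ] w 0.1
shift [-0.024 -0.001  0.519] rz None
tip px (np.float64(301.2205483251322), np.float64(213.0261664176442)) well (np.float64(300.7257831670593), np.float64(222.373108710548))
```

View pics/v3.png

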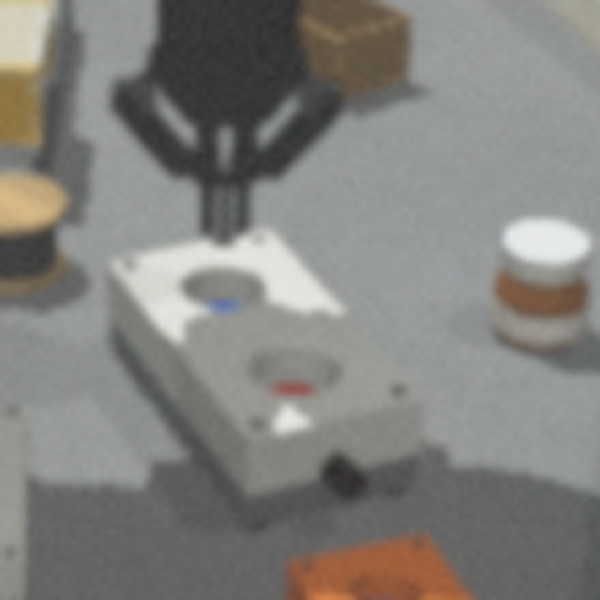

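The tip (crop (223,240)) is in line above the blue well's mouth at (225,289), within about 2 mm. I'll go in gently.

```bash
python3 -m handwheel '[[-0.02,0,0.4,0,0,0,0],[-0.02,0,0.7,0,0,0,0],[-0.02,0,0.9,0,0,0,0],[-0.02,0,1.02,0,0,0,0],[-0.02,0,1.02,0,0,0,0]]'; python3 -m handwheel '[[0,0,0.1,0,0,0,0],[0,0,0.15,0,0,0,0],[0,0,0.2,0,0,0,0],[0,0,0.25,0,0,0,0],[0,0,0.25,0,0,0,0]]'; python3 -c "
from h import *
goal([547.5,-174.5,36])"
```

```text
t: 6.9
ee_pos: [548.3, -174.5, 50.7]
ee_rot: [0.805, 0.594, 0.004, 0.0]
ft_force: [-0.4, 0.6, 0.4]
width: 0.3
t: 7.4
ee_pos: [548.4, -174.5, 40.7]
ee_rot: [0.805, 0.594, 0.004, 0.0]
ft_force: [-0.7, -0.3, 2.2]
width: -0.3
t 7.4 pos [ 548.4 -174.5   40.7] yaw 72.9 tilt [ 0.007  0.004 -1.   ] F [-0.7 -0.3  2.2] w -0.3
shift [-0.007 -0.023  0.117] rz None
```

```bash
python3 -m handwheel '[[0,0,0.04,0,0,0,0],[0,0,0.08,0,0,0,0],[0,0,0.11,0,0,0,0],[0,0,0.13,0,0,0,0],[0,0,0.13,0,0,0,0]]'
```

```text
t: 7.9
ee_pos: [548.6, -174.6, 35.9]
ee_rot: [0.805, 0.594, 0.004, 0.001]
ft_force: [-4.1, 1.1, 9.9]
width: -0.3
```

Force 9.9 N is above the 5 N needed for full travel, and z = 35.9 matches the bottomed height. I'll hold for about 2 s.

```bash
for k in 1; do python3 -m handwheel '[[0,0,0.03,0,0,0,0],[0,0,0.03,0,0,0,0],[0,0,0.03,0,0,0,0],[0,0,0.03,0,0,0,0],[0,0,0.03,0,0,0,0]]'; done; python3 -m handwheel '[[0,0,0.02,0,0,0,0],[0,0,0.02,0,0,0,0],[0,0,0.02,0,0,0,0],[0,0,0.02,0,0,0,0],[0,0,0.02,0,0,0,0]]'; python3 -m handwheel '[[0,0,0.02,0,0,0,0],[0,0,0.02,0,0,0,0],[0,0,0.02,0,0,0,0],[0,0,0.02,0,0,0,0],[0,0,0.02,0,0,0,0]]'; python3 -m handwheel '[[0,0,0.02,0,0,0,0],[0,0,0.02,0,0,0,0],[0,0,0.02,0,0,0,0],[0,0,0.02,0,0,0,0]]'
```

```text
t: 8.4
ee_pos: [548.7, -174.6, 35.8]
ee_rot: [0.804, 0.594, 0.004, 0.001]
ft_force: [-7.7, 2.9, 19.3]
width: -0.4
t: 8.9
ee_pos: [548.6, -174.6, 35.8]
ee_rot: [0.804, 0.594, 0.004, 0.001]
ft_force: [-6.6, 3.1, 17.3]
width: -0.2
t: 9.4
ee_pos: [548.7, -174.6, 35.8]
ee_rot: [0.804, 0.594, 0.004, 0.001]
ft_force: [-6.8, 3.9, 16.6]
width: -0.3
t: 9.8
ee_pos: [548.6, -174.6, 35.8]
ee_rot: [0.804, 0.594, 0.004, 0.001]
ft_force: [-7.1, 2.1, 15.6]
width: 0.1
```

The key was held down from about t = 7.8 to 9.8. I'll rise straight up and check.

```bash
python3 -m handwheel '[[0,0,-0.15,0,0,0,0],[0,0,-0.5,0,0,0,0],[0,0,-1,0,0,0,0],[0,0,-2,0,0,0,0],[0,0,-3,0,0,0,0]]'; python3 -m handwheel '[[0,0,-1,0,0,0,0],[0,0,-1,0,0,0,0],[0,0,-1,0,0,0,0],[0,0,-1,0,0,0,0]]'
python3 - <<'E'
from h import *
goal([547.5,-174.5,36])
b=snap('side','side4')['img']
cv2.imwrite('pics/v4.png',cv2.resize(b[130:280,200:400],(800,600),interpolation=2)[:,:,::-1])
E
```

```text
t: 10.3
ee_pos: [547.2, -174.8, 157.4]
ee_rot: [0.804, 0.594, 0.004, 0.001]
ft_force: [0.3, -1.0, 0.9]
width: 0.1
t: 10.7
ee_pos: [546.6, -174.7, 196.6]
ee_rot: [0.804, 0.594, 0.004, 0.0]
ft_force: [-0.4, -0.7, 0.0]
width: 0.3
t 10.7 pos [ 546.6 -174.7  196.6] yaw 72.9 tilt [ 0.006  0.004 -1.   ] F [-0.4 -0.7  0. ] w 0.3
shift [-1.000e-02  2.000e-03  4.015e+00] rz None
```

View pics/v4.png

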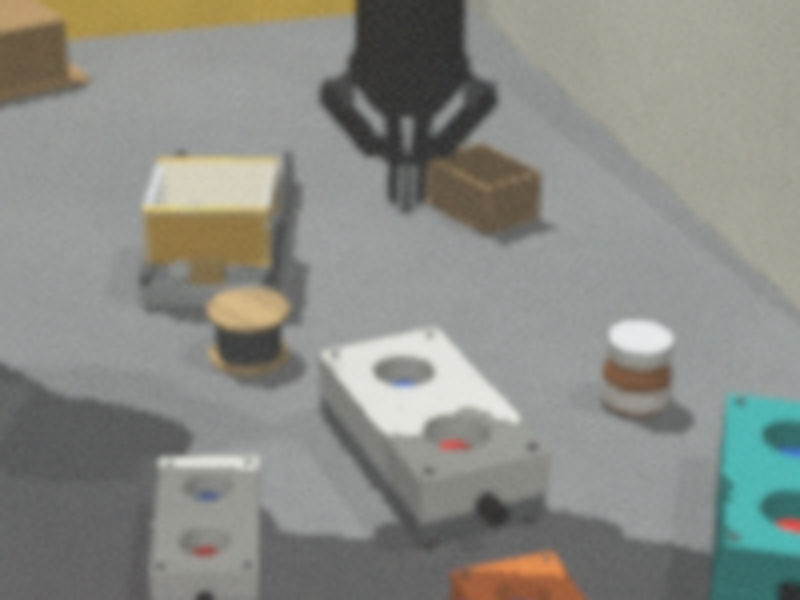

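The hood is shut (crop (210,210)). The blue well is at (403,371), which is full-frame (301,223), the same as before, so the box hasn't moved. The arm is clear of everything, so I'll hand in.

```bash
python3 -c "
from workcell import job
print(job.hand_in())"
```

```text
the job is handed in; nothing more can be done
None
```

I pushed the hood shut and held the blue reset key down for about two seconds, then handed the job in at about 10.7 s. The hand-in gave no verdict.

- **Hood:** I pushed the outer yellow face with closed fingertips until it met the stop, where the force rose to about 58 N. The picture afterwards shows it covering all the rolls.
- **Reset key:** On the large white box, I held the blue key down at 10–19 N from about 7.8 to 9.8 s. The tip stopped at z = 35.8 mm, which matches full travel.
- **Last checks:** After release the wrist force was about 0. The last picture shows the box's well at the same pixel as before, the spool, carton and jar apparently unmoved, and the arm clear of everything.
- **Disagreements and limits:** The two cameras differed by about 4 mm on the well centre, so I aimed between them. A sideways force of about 7 N appeared during the hold, but the box did not move. The key's return was judged only from the picture and the zero force.

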